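# Sweep the mould nuts into the parts tray

## Robot

A 6-joint arm with a two-finger parallel gripper is mounted at the origin on a cart in front of the work surface, level with it; the furniture and walls round the work are solid. World frame = base frame: x ahead of the robot, y to its left, z up, the work surface at z = 0. Lengths are in m, angles in rad, forces in N, time in s.
With the tool pointing down it reaches from about 0.35 to 0.775 m from the base axis. Payload 5.5 kg.
Tool frame: the origin (TCP) lies midway between the tips of the shut fingers; the grasp point (between the pads) lies 19 mm behind it (env.tcp_to_grasp is the distance from the TCP to the grasp point, in m); z points along the fingers, y is the direction in which the jaws open and shut (so a half turn about z gives the same grasp; the last joint's range is limited). The gripper opens to 85 mm and grips with 20 to 120 N. Pads are 22 mm wide; open, the fingers measure 114 mm over their backs; the gripper's body (76 mm by 85 mm) begins 54 mm behind the grasp point. The pads swing forward as they close: fully open they stand 13 mm farther back than shut.
Start: joints at [-0.14, 0.313, 0.046, 1.304, 0, 1.431], TCP at [0.575, -0, 0.231] pointing down, gripper open.
Joint ranges: [-2.76, 2.76], [-0.86, 1.69], [-1.03, 1.26], [-2.2, 2.34], [-1.47, 1.5], [-3.14, 3.14]. Speed limits (rad/s): [2.57, 2.57, 3.14, 3.14, 3.14, 3.14].

## Interface

Orientations are given as a unit quaternion [w, x, y, z].
In Python, from workcell import get_state, viewer, hand_in, finder, env gives the robot as it stands.
- The arm moves only by the tool arm_command, never from a script. Its argument "motion" is a list of rows, each an object of numbers: "x", "y", "z": the shift along the tool's x, y, z in mm; "rx", "ry", "rz": the turn, a rotation vector about the tool's x, y, z in degrees; "hand": the closure, from -1 (fully open) to 1 (shut). A call has 1 to 10 rows; each row is the pose to reach, as a shift and turn from the pose commanded when the call began, along the tool's axes at that moment; what a row does not reach only later rows make up. A row lasts 1/8 s, in which the tool goes at most 62.5 mm and 10.7 degrees, less where a joint would pass 70% of its speed; a pose out of reach is approached as far as the arm can. A call with a gripper value outside its range is refused whole. The fingers move at their own pace and stop on an object; "force" is the grip in N (left out, the last holds). Time passes only in rows, so rows that repeat a pose let the fingers close. It gives the time, the measured TCP pose, the force and the opening at its end, in the units of the state.
- get_state(): the state, without advancing time (a new reading comes with each control period).
- viewer.read_camera(name): name is "scene" or "side" or "wrist"; returns a dict with "image" (384x512x3 uint8, red, green, blue), "z_map" (384x512 float32, m along the optical axis (not along the pixel's ray), 0 where there is no reading), "intrinsics" (3x3 intrinsics, pixels), "rvec" (rotation vector, rad) and "tvec" (3), from world to camera coordinates, as OpenCV has them. Camera axes: x right, y down, z forward; pixel columns grow to the right and rows downward; lengths in m; the calibration is good to about 2 mm. A picture is of the moment at which its call begins.
- hand_in(): hands the job in, once; it reports no verdict.
Trained networks look in a picture, given as the dict that the camera call returned (one of the last four; its "shot" number tells which), for a name from the list of things; names that differ only in an ending like _2 or _b are one class to them, and where a whole thing is asked for, a point or a joint stands for the part that bears it (a point fixed in the world has none). Each returns a list of dicts, best first, with "score" (0 to 1); they miss things now and then, are a little off and sometimes report something else, mostly with a low value. They report only what shows in the picture. A call takes as long as a camera call.
- finder.find_in(picture, query): "at" ([column, row] in pixels, amid what is visible of it).
- finder.masks_of(picture, query): "region" (384x512 bool, what is visible of it) and "at" ([column, row] in pixels, amid what is visible of it).
The state is a dict: "clock": time; "joint_pos": joint angles; "qvel": joint speeds; "tau": joint torques, N m; "tcp_pos": TCP position; "orientation": TCP orientation; "wrist_force": force on the tool from outside, world axes, zero at the start; "ft_torque": the same for the moment, N m; "finger_gap": finger opening in m.
Only numpy, scipy, OpenCV 4.12 (cv2) and the standard library are available. Lean on these libraries where they do the work, as an engineer would, in place of code of your own. Each camera call takes 0.05 s, during which the arm holds its last target.

## Task

The mould has been stripped and its three hexagon nuts lie loose on the bench. Without picking any of them up, sweep all three along the bench with your fingertips, through the open front and into the metal parts tray until each nut is wholly inside it and at rest; leave the tin, the cap and the round dish that stand among them where they are.

Things in the scene. Friction and masses are not known exactly. Their poses are not given: they have to be found in the camera images.
- nut_0_center (a point): Loose steel hexagon nut lying flat, 30 mm across flats, 35 mm across corners, 16 mm thick, about 65 g; bore 19 mm. This point is its centre, 8 mm above the bench; z up, a corner along x. It slides when pushed (under 1 N) and does not roll.
- nut_1_center (a point): Loose steel hexagon nut lying flat, 30 mm across flats, 35 mm across corners, 16 mm thick, about 65 g; bore 19 mm. This point is its centre, 8 mm above the bench; z up, a corner along x. It slides when pushed (under 1 N) and does not roll.
- nut_2_center (a point): Loose steel hexagon nut lying flat, 30 mm across flats, 35 mm across corners, 16 mm thick, about 65 g; bore 19 mm. This point is its centre, 8 mm above the bench; z up, a corner along x. It slides when pushed (under 1 N) and does not roll.
- tray_in (a point): Open-fronted metal tray, fixed. This point: centre of its flat floor, 2 mm above the bench. x axis: level, from the open front to the back wall; y across; z up. Inside: open front edge at x = -65 mm, back wall at +65, side walls at y = +-70. Walls 3 mm thick, rolled rim 31 mm high. The first 20 mm of floor from the front edge ramps from bench level up to 2 mm. Wire handle 25 mm out behind.
- tin: Round aluminium sample tin with its lid on, 59 mm diameter, 38 mm high, about 35 to 45 g, standing loose on the bench among the nuts; one of three things that must stay where they stand. The origin is the centre of its underside.
- vent_cap: Round cream plastic cap with a wide top, 58 mm diameter, 37 mm high, about 35 to 45 g, standing loose on the bench among the nuts; one of three things that must stay where they stand. The origin is the centre of its underside.
- petri: Shallow open round milky plastic dish, 60 mm diameter, 17 mm high, about 35 to 45 g, standing loose on the bench among the nuts; one of three things that must stay where they stand. The origin is the centre of its underside.

How it is judged:
At the end, for the whole second after the job is handed in: All three nuts lie inside the tray and at rest (slower than 1 cm/s): each nut's centre at least 15 mm behind the tray's open front edge, between the side walls and before the back wall, not on top of a wall (centre less than 28 mm above the tray floor) (x of nut_0_center in the frame of tray_in between -0.05 and 0.065 m and y of nut_0_center in the frame of tray_in between -0.07 and 0.07 m and z of each of nut_0_center, nut_1_center, nut_2_center in the frame of tray_in below 0.028 m and linear speed of each of nut_0, nut_1, nut_2 below 0.01 m/s and x of nut_1_center in the frame of tray_in between -0.05 and 0.065 m and y of nut_1_center in the frame of tray_in between -0.07 and 0.07 m and x of nut_2_center in the frame of tray_in between -0.05 and 0.065 m and y of nut_2_center in the frame of tray_in between -0.07 and 0.07 m); the robot touches nothing.
It fails at once if a nut is picked up off the surface (centre more than 32 mm above the bench) (height (world z) of any of nut_0_center, nut_1_center, nut_2_center above 0.032 m).
It fails at once if the closed aluminium sample tin is moved more than 20 mm (distance of tin from where it was at the start of the episode above 0.02 m).
It fails at once if the cream plastic cap is moved more than 20 mm (distance of vent_cap from where it was at the start of the episode above 0.02 m).
It fails at once if the shallow round dish is moved more than 20 mm (distance of petri from where it was at the start of the episode above 0.02 m).
It also fails if it takes over 64 s, if anything falls off the work surface, if the arm or the gripper's body presses on something with over 40 N, if the wrist force passes 120 N, or if a joint passes its speed limit or range.

## Working session

There is one attempt and no reset: what is moved stays moved. The work goes in short steps, Python scripts to look and compute and a tool call to move; the robot and the scene stay as the last step left them, time stands still between calls to the robot, and variables do not carry over. Pictures are saved under pics/ and viewed, and the job is handed in when it is done.

Besides the shell and the picture viewer there is one more tool, called as name(argument=value, ...) on one line, values as JSON. arm_command: Moves the arm, as the interface text tells. Its arguments: {"type":"object","properties":{"motion":{"type":"array","items":{"type":"object","properties":{"x":{"type":"number"},"y":{"type":"number"},"z":{"type":"number"},"rx":{"type":"number"},"ry":{"type":"number"},"rz":{"type":"number"},"hand":{"type":"number"}}}},"force":{"type":"number"}},"required":["motion"]}

```bash
mkdir -p pics; cat > h.py <<'E'
import numpy as np, cv2
from workcell import get_state, viewer, hand_in, finder, env
def save(p,n): cv2.imwrite('pics/'+n, cv2.cvtColor(p['image'],cv2.COLOR_RGB2BGR))
def w2p(p,X):
    uv,_=cv2.projectPoints(np.array(X,float).reshape(-1,3),np.array(p['rvec'],float),np.array(p['tvec'],float),np.array(p['intrinsics'],float),None); return uv.reshape(-1,2)
def cloud(p):
    K=np.array(p['intrinsics']);z=p['z_map'];v,u=np.indices(z.shape)
    P=np.stack([(u-K[0,2])/K[0,0]*z,(v-K[1,2])/K[1,1]*z,z],-1)
    R,_=cv2.Rodrigues(np.array(p['rvec'],float)); W=(P-np.array(p['tvec']).ravel())@R
    W[z==0]=np.nan; return W
E
python3 - <<'E'
from h import *
s=get_state();print(s['clock'],s['tcp_pos'],s['orientation'],s['finger_gap'])
for n in ['scene','side','wrist']:
    p=viewer.read_camera(n);save(p,n+'0.png');W=cloud(p)
    for q in ['nut_0_center','tin','vent_cap','petri']:
        for m in finder.masks_of(p,q)[:5]:
            w=W[m['region']];w=w[~np.isnan(w[:,0])]
            if len(w): print(n,q,round(m['score'],2),np.round(m['at']),np.round(np.median(w,0),3),np.round((np.percentile(w,2,0)+np.percentile(w,98,0))/2,3),np.round(np.percentile(w,98,0)-np.percentile(w,2,0),3))
E
```

```text
0.0 [5.74491409e-01 4.53176815e-05 2.30437451e-01] [-7.02439045e-04  7.07116776e-01  7.07096224e-01 -5.48723744e-04] 0.08543997739774205
scene nut_0_center 0.57 [288. 242.] [ 0.481 -0.175  0.012] [ 0.483 -0.176  0.009] [0.029 0.028 0.021]
scene tin 0.85 [249. 219.] [ 0.494 -0.038  0.035] [ 0.503 -0.032  0.02 ] [0.051 0.054 0.042]
scene vent_cap 0.74 [175. 210.] [0.433 0.193 0.035] [0.439 0.199 0.021] [0.054 0.052 0.039]
scene vent_cap 0.72 [325. 272.] [ 0.431 -0.299  0.003] [ 0.429 -0.297  0.015] [0.169 0.154 0.034]
side nut_0_center 0.69 [230. 223.] [ 0.484 -0.183  0.012] [ 0.485 -0.176  0.01 ] [0.027 0.028 0.016]
side vent_cap 0.87 [208. 158.] [0.443 0.183 0.029] [0.443 0.254 0.019] [0.051 0.163 0.038]
side petri 0.35 [208. 156.] [0.442 0.184 0.029] [0.442 0.201 0.019] [0.052 0.057 0.038]
wrist nut_0_center 0.75 [192. 275.] [ 0.485 -0.168  0.014] [ 0.485 -0.169  0.009] [0.029 0.031 0.016]
wrist tin 0.69 [204. 191.] [ 0.509 -0.025  0.037] [ 0.508 -0.027  0.022] [0.052 0.053 0.033]
wrist vent_cap 0.56 [130.   6.] [0.447 0.18  0.034] [0.444 0.183 0.02 ] [0.035 0.013 0.036]
wrist petri 0.61 [317. 279.] [ 0.674 -0.181  0.002] [ 0.672 -0.174  0.008] [0.052 0.057 0.017]
```

```bash
python3 -c "
import cv2,numpy as np
a=[cv2.imread('pics/%s0.png'%n) for n in ('scene','side','wrist')]
cv2.imwrite('pics/all0.png',cv2.resize(np.vstack([np.hstack(a[:2]),np.hstack([a[2],a[2]*0])]),(800,600)))"
```

```text
(no output)
```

View pics/all0.png

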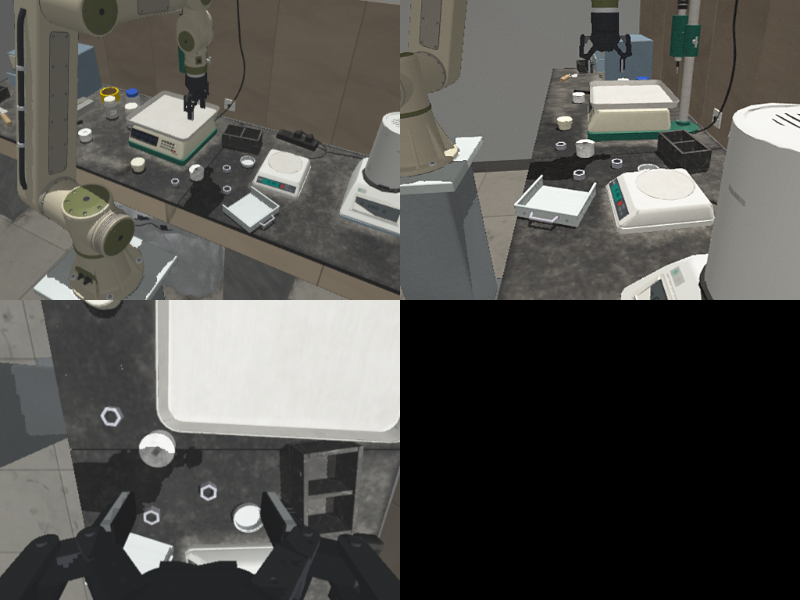

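View pics/scene0.png

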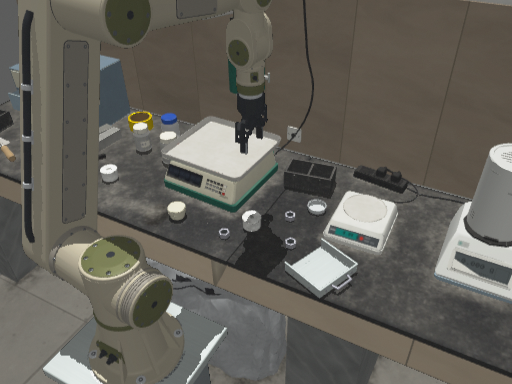

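```bash
cat > ortho.py <<'E'
from h import *
def ortho(ps,fn,x0=0.25,x1=0.75,y0=-0.45,y1=0.3,s=1000,zmax=0.2):
    # image: right = -y, up = +x
    H=int((x1-x0)*s);Wd=int((y1-y0)*s);out=np.zeros((H,Wd,3),np.uint8)
    hm=np.full((H,Wd),-1.)
    for p in ps:
        W=cloud(p);I=p['image'][...,::-1]
        ok=~np.isnan(W[...,0])&(W[...,2]<zmax)&(W[...,2]>-.02)
        w=W[ok];c=I[ok]
        r=((x1-w[:,0])*s).astype(int);k=((y1-w[:,1])*s).astype(int)
        o=np.argsort(w[:,2]);r,k,c,z=r[o],k[o],c[o],w[o,2]
        for dr in (0,1):
          for dk in (0,1):
            g=(r>=0)&(r+dr<H)&(k>=0)&(k+dk<Wd)
            rr,kk=r[g]+dr,k[g]+dk
            b=z[g]>=hm[rr,kk]; out[rr[b],kk[b]]=c[g][b]; hm[rr[b],kk[b]]=z[g][b]
    for x in np.arange(np.ceil(x0*10)/10,x1,.1): cv2.line(out,(0,int((x1-x)*s)),(Wd,int((x1-x)*s)),(0,120,0),1);cv2.putText(out,'%.1f'%x,(0,int((x1-x)*s)),0,.4,(0,255,0),1)
    for y in np.arange(np.ceil(y0*10)/10,y1,.1): cv2.line(out,(int((y1-y)*s),0),(int((y1-y)*s),H),(0,120,0),1);cv2.putText(out,'%.1f'%y,(int((y1-y)*s),10),0,.4,(0,255,0),1)
    cv2.imwrite('pics/'+fn,out)
E
python3 - <<'E'
from ortho import *
p=viewer.read_camera('wrist');a=viewer.read_camera('scene');b=viewer.read_camera('side')
np.savez('p0.npz',w=cloud(p),a=cloud(a),b=cloud(b),iw=p['image'],ia=a['image'],ib=b['image'])
ortho([p],'o1.png');ortho([a],'o2.png')
W=cloud(p)
for uv in [(142,148),(266,246),(194,278)]:
    u,v=uv;w=W[v-22:v+23,u-22:u+23].reshape(-1,3);w=w[(w[:,2]>.008)&(w[:,2]<.025)];print(uv,len(w),w.mean(0).round(4),np.round((w.min(0)+w.max(0))/2,4),np.round(w.max(0)-w.min(0),3))
E
```

```text
(142, 148) 388 [0.4311 0.0245 0.0145] [0.4304 0.0243 0.013 ] [0.033 0.031 0.01 ]
(266, 246) 287 [ 0.5936 -0.1157  0.0141] [ 0.5937 -0.1171  0.0127] [0.03  0.035 0.009]
(194, 278) 275 [ 0.4847 -0.1689  0.014 ] [ 0.4842 -0.1697  0.0127] [0.03  0.032 0.009]
```

View pics/o1.png

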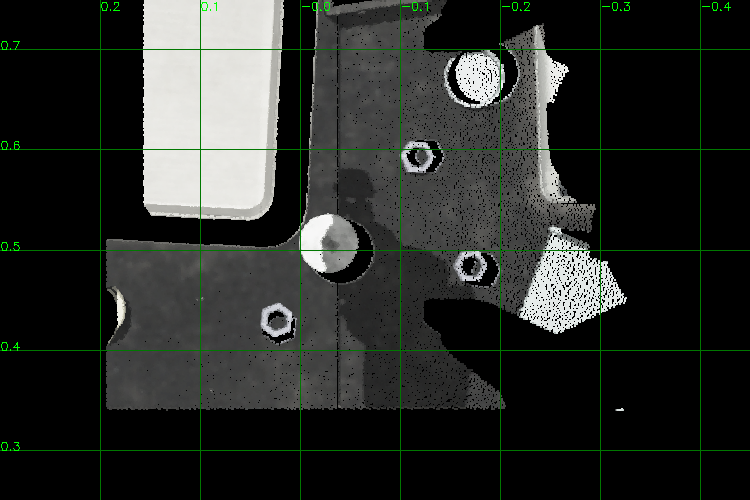

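View pics/o2.png

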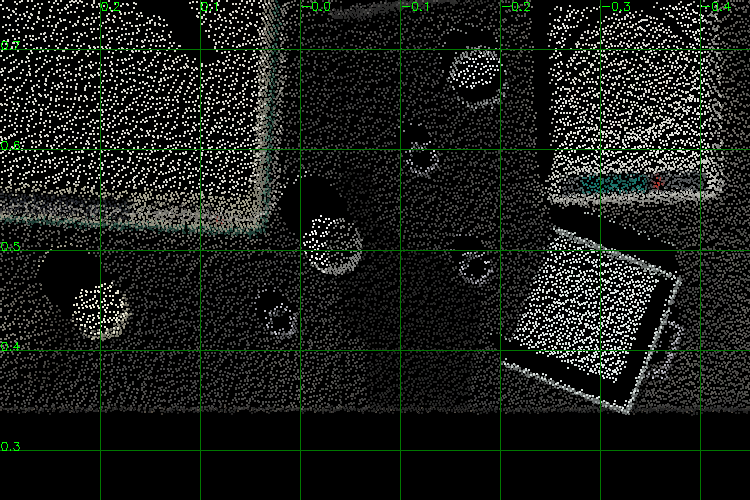

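```bash
python3 - <<'E'
from h import *
d=np.load('p0.npz')
p=viewer.read_camera('wrist');R,_=cv2.Rodrigues(np.array(p['rvec'],float));print('cam',-R.T@np.array(p['tvec']).ravel(), R[2])
for k in 'abw':
    W=d[k].reshape(-1,3);W=W[~np.isnan(W[:,0])]
    m=(W[:,0]>.53)&(W[:,0]<.74)&(W[:,1]>-.03)&(W[:,1]<.2)&(W[:,2]<.16)&(W[:,2]>.03);print('scale',k,m.sum(), W[m].max(0) if m.any() else 0, W[m].min(0) if m.any() else 0)
    m=(W[:,0]>.32)&(W[:,0]<.54)&(W[:,1]>-.40)&(W[:,1]<-.19)&(W[:,2]<.04)&(W[:,2]>.024)
    w=W[m]; 
    if len(w)>30:
        print('rim',k,len(w)); 
        # all rim plus floor: min-area rect
        r=cv2.minAreaRect((w[:,:2]*1000).astype(np.float32));print(r,cv2.boxPoints(r).round())
    m=(W[:,0]>.53)&(W[:,0]<.74)&(W[:,1]>-.4)&(W[:,1]<-.22)&(W[:,2]<.16)&(W[:,2]>.03);print('scale2',k,W[m].max(0) if m.any() else 0, W[m].min(0)if m.any() else 0)
E
```

```text
cam [0.57505416 0.08079627 0.37372075] [-7.46073771e-04 -3.10597402e-01 -9.50541265e-01]
scale a 3291 [0.73995793 0.19971524 0.1479931 ] [ 0.53000911 -0.02972905  0.03008932]
rim a 329
((426.0299377441406, -301.58636474609375), (158.0753173828125, 151.71853637695312), 68.63998413085938) [[ 327. -348.]
 [ 468. -403.]
 [ 525. -256.]
 [ 384. -200.]]
scale2 a [ 0.73977646 -0.24713857  0.06693427] [ 0.54781658 -0.3999829   0.03001559]
scale b 4402 [0.73993934 0.19994217 0.14500065] [ 0.53003571 -0.02971382  0.03005421]
rim b 741
((431.4296569824219, -292.2532043457031), (136.10690307617188, 150.2519989013672), 67.90099334716797) [[ 336. -327.]
 [ 475. -384.]
 [ 527. -257.]
 [ 387. -201.]]
scale2 b [ 0.73993693 -0.25097169  0.06646686] [ 0.55511976 -0.39995128  0.03000815]
scale w 43320 [0.73999187 0.1565117  0.1456464 ] [ 0.5300079  -0.02970676  0.03013043]
rim w 36
((432.3458557128906, -287.0571594238281), (196.449462890625, 10.00625228881836), 20.29010772705078) [[ 338. -316.]
 [ 342. -326.]
 [ 526. -258.]
 [ 523. -248.]]
scale2 w [ 0.71488204 -0.23726399  0.0559165 ] [ 0.55703633 -0.2671501   0.03000462]
```

arm_command(motion=[{"x":-60,"y":-36,"z":0,"rz":10,"hand":0.53},{"x":-120,"y":-70,"z":0,"rz":20,"hand":0.53},{"x":-125.5,"y":-72.5,"z":50,"rz":21.4,"hand":0.53},{"x":-125.5,"y":-72.5,"z":105,"rz":21.4,"hand":0.53},{"x":-125.5,"y":-72.5,"z":160,"rz":21.4,"hand":0.53},{"x":-125.5,"y":-72.5,"z":160,"rz":21.4,"hand":0.53},{"x":-125.5,"y":-72.5,"z":160,"rz":21.4,"hand":0.53}])

```text
invalid input at $.motion[0]: expected keys x, y, z, rx, ry, rz, hand
```

```bash
cat > look.py <<'E'
import sys
from h import *
p=viewer.read_camera('wrist');save(p,sys.argv[1]+'.png')
W=cloud(p)
for m in finder.masks_of(p,'nut_0_center')[:4]:
    w=W[m['region']];w=w[~np.isnan(w[:,0])];t=w[(w[:,2]>.006)&(w[:,2]<.03)]
    if len(t)>20: print(round(m['score'],2),np.round(m['at']),np.round((np.percentile(t,2,0)+np.percentile(t,98,0))/2,4))
s=get_state();print(s['clock'],np.round(s['tcp_pos'],4),np.round(s['orientation'],3),s['finger_gap'],np.round(s['wrist_force'],1),np.round(s['joint_pos'],2))
E
python3 look.py w1
```

```text
0.62 [194. 274.] [ 0.4847 -0.1691  0.0115]
1.05 [ 0.575  -0.      0.2313] [0.    0.707 0.707 0.   ] 0.08528741486427731 [ 0.  -0.9  0.5] [-0.14  0.31  0.05  1.3  -0.    1.43]
```

View pics/w1.png

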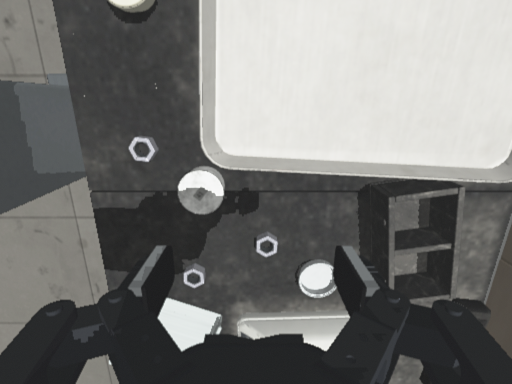

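The view from above shows nuts at (142,148), (266,246), (194,277). All seven keys are needed in each row.

arm_command(motion=[{"x":-60,"y":-36,"z":0,"rx":0,"ry":0,"rz":10,"hand":0.53},{"x":-120,"y":-70,"z":0,"rx":0,"ry":0,"rz":20,"hand":0.53},{"x":-125.5,"y":-72.5,"z":50,"rx":0,"ry":0,"rz":21.4,"hand":0.53},{"x":-125.5,"y":-72.5,"z":105,"rx":0,"ry":0,"rz":21.4,"hand":0.53},{"x":-125.5,"y":-72.5,"z":160,"rx":0,"ry":0,"rz":21.4,"hand":0.53},{"x":-125.5,"y":-72.5,"z":160,"rx":0,"ry":0,"rz":21.4,"hand":0.53},{"x":-125.5,"y":-72.5,"z":160,"rx":0,"ry":0,"rz":21.4,"hand":0.53}])

```text
clock: 1.92
tcp_pos: [0.5037, -0.1259, 0.073]
orientation: [0.001, 0.826, 0.564, 0.001]
wrist_force: [0.5, -0.6, 0.7]
finger_gap: 0.0197
```

```bash
python3 look.py w2
```

```text
0.67 [251. 267.] [ 0.4851 -0.1698  0.0116]
2.025 [ 0.5047 -0.1263  0.074 ] [0.002 0.826 0.564 0.001] 0.020144197987934345 [0.3 0.9 0.8] [-0.4   0.31 -0.37  0.89 -0.    1.54]
```

View pics/w2.png

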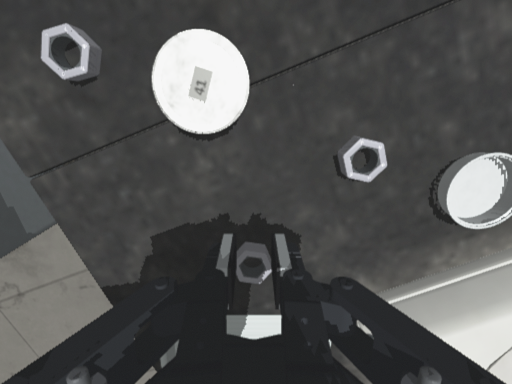

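arm_command(motion=[{"x":0,"y":0,"z":40,"rx":0,"ry":0,"rz":0,"hand":0.53},{"x":0,"y":0,"z":66,"rx":0,"ry":0,"rz":0,"hand":0.53},{"x":-8,"y":0,"z":66,"rx":0,"ry":0,"rz":0,"hand":0.53},{"x":-16,"y":0,"z":66,"rx":0,"ry":0,"rz":0,"hand":0.53},{"x":-26,"y":0,"z":66,"rx":0,"ry":0,"rz":0,"hand":0.53},{"x":-38,"y":0,"z":66,"rx":0,"ry":0,"rz":0,"hand":0.53},{"x":-50,"y":0,"z":66,"rx":0,"ry":0,"rz":0,"hand":0.53},{"x":-62,"y":0,"z":66,"rx":0,"ry":0,"rz":0,"hand":0.53},{"x":-74,"y":0,"z":66,"rx":0,"ry":0,"rz":0,"hand":0.53},{"x":-80,"y":0,"z":66,"rx":0,"ry":0,"rz":0,"hand":0.53}])

```text
clock: 3.28
tcp_pos: [0.4732, -0.2007, 0.0054]
orientation: [0.0, 0.826, 0.563, 0.0]
wrist_force: [1.2, 2.9, 3.3]
finger_gap: 0.0203
```

```bash
python3 look.py w3; python3 - <<'E'
from h import *
save(viewer.read_camera('scene'),'s3.png')
E
```

```text
0.85 [253. 288.] [ 0.4652 -0.2193  0.0117]
3.375 [ 0.4731 -0.2009  0.0053] [ 0.     0.826  0.563 -0.   ] 0.019968764410625707 [1.1 0.  0.9] [-0.56  0.38 -0.46  0.73 -0.    1.39]
```

View pics/w3.png

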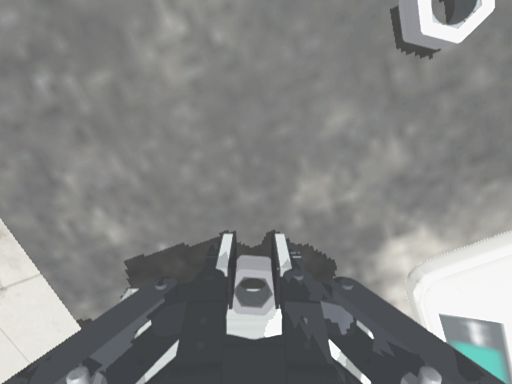

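View pics/s3.png

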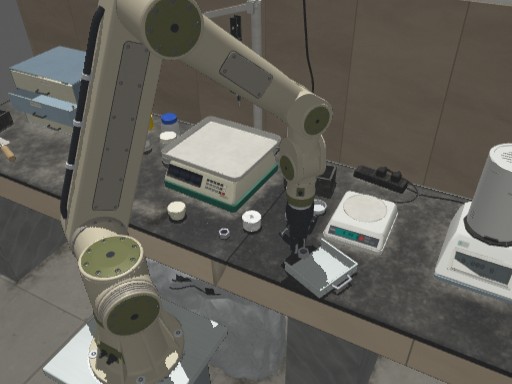

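arm_command(motion=[{"x":-12,"y":0,"z":0,"rx":0,"ry":0,"rz":0,"hand":0.53},{"x":-24,"y":0,"z":0,"rx":0,"ry":0,"rz":0,"hand":0.53},{"x":-36,"y":0,"z":0,"rx":0,"ry":0,"rz":0,"hand":0.53},{"x":-48,"y":0,"z":0,"rx":0,"ry":0,"rz":0,"hand":0.53},{"x":-60,"y":0,"z":0,"rx":0,"ry":0,"rz":0,"hand":0.53},{"x":-72,"y":0,"z":0,"rx":0,"ry":0,"rz":0,"hand":0.53},{"x":-84,"y":0,"z":0,"rx":0,"ry":0,"rz":0,"hand":0.53},{"x":-96,"y":0,"z":0,"rx":0,"ry":0,"rz":0,"hand":0.53},{"x":-106,"y":0,"z":0,"rx":0,"ry":0,"rz":0,"hand":0.53},{"x":-112,"y":0,"z":0,"rx":0,"ry":0,"rz":0,"hand":0.53}])

```text
clock: 4.68
tcp_pos: [0.4323, -0.3049, 0.0053]
orientation: [0.0, 0.826, 0.563, 0.0]
wrist_force: [0.6, 1.7, 2.5]
finger_gap: 0.0202
```

```bash
python3 look.py w4
```

```text
4.775 [ 0.4322 -0.3052  0.0053] [ 0.     0.826  0.563 -0.   ] 0.020013427144016598 [-0.  -0.2 -0.3] [-0.77  0.41 -0.42  0.74 -0.    1.18]
```

View pics/w4.png

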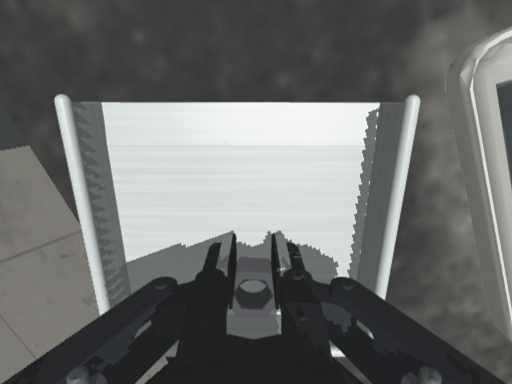

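arm_command(motion=[{"x":12,"y":0,"z":0,"rx":0,"ry":0,"rz":0,"hand":0.53},{"x":14,"y":0,"z":-50,"rx":0,"ry":0,"rz":0,"hand":0.53},{"x":20,"y":0,"z":-110,"rx":0,"ry":0,"rz":-5,"hand":0.53},{"x":65,"y":10,"z":-130,"rx":0,"ry":0,"rz":-15,"hand":0.53},{"x":115,"y":30,"z":-130,"rx":0,"ry":0,"rz":-25,"hand":0.53},{"x":165,"y":50,"z":-130,"rx":0,"ry":0,"rz":-35,"hand":0.53},{"x":210,"y":70,"z":-130,"rx":0,"ry":0,"rz":-45,"hand":0.53},{"x":250,"y":85,"z":-130,"rx":0,"ry":0,"rz":-55,"hand":0.53},{"x":279,"y":100,"z":-130,"rx":0,"ry":0,"rz":-65,"hand":0.53},{"x":279,"y":100,"z":-130,"rx":0,"ry":0,"rz":-75,"hand":0.53}])

```text
clock: 6.02
tcp_pos: [0.6285, -0.0777, 0.1344]
orientation: [-0.0, 0.308, 0.952, 0.0]
wrist_force: [-0.1, -0.3, 0.8]
finger_gap: 0.0203
```

arm_command(motion=[{"x":0,"y":0,"z":0,"rx":0,"ry":0,"rz":-10,"hand":0.53},{"x":0,"y":0,"z":0,"rx":0,"ry":0,"rz":-20,"hand":0.53},{"x":0,"y":0,"z":0,"rx":0,"ry":0,"rz":-30,"hand":0.53},{"x":0,"y":0,"z":0,"rx":0,"ry":0,"rz":-40,"hand":0.53},{"x":0,"y":0,"z":0,"rx":0,"ry":0,"rz":-50,"hand":0.53},{"x":0,"y":0,"z":0,"rx":0,"ry":0,"rz":-60,"hand":0.53},{"x":0,"y":0,"z":0,"rx":0,"ry":0,"rz":-70,"hand":0.53},{"x":0,"y":0,"z":0,"rx":0,"ry":0,"rz":-80,"hand":0.53},{"x":0,"y":0,"z":30,"rx":0,"ry":0,"rz":-83.9,"hand":0.53},{"x":0,"y":0,"z":50,"rx":0,"ry":0,"rz":-83.9,"hand":0.53}])

```text
clock: 7.28
tcp_pos: [0.6265, -0.0796, 0.0838]
orientation: [-0.001, -0.403, 0.915, 0.0]
wrist_force: [0.3, 0.2, 0.1]
finger_gap: 0.02
```

```bash
python3 look.py w5; python3 - <<'E'
from h import *
p=viewer.read_camera('scene');save(p,'s5.png');W=cloud(p)
for m in finder.masks_of(p,'nut_0_center')[:4]:
    w=W[m['region']];w=w[~np.isnan(w[:,0])];print(round(m['score'],2),np.round(m['at']),np.median(w,0).round(3))
E
```

```text
7.375 [ 0.6249 -0.0794  0.0822] [-0.002 -0.403  0.915  0.002] 0.019898239432096034 [-0.6  0.3 -0.8] [-0.25  0.5  -0.05  1.03 -0.   -1.08]
0.53 [330. 274.] [ 0.422 -0.328  0.015]
```

View pics/w5.png

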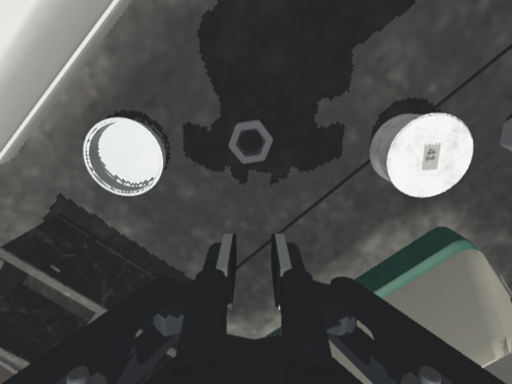

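View pics/s5.png

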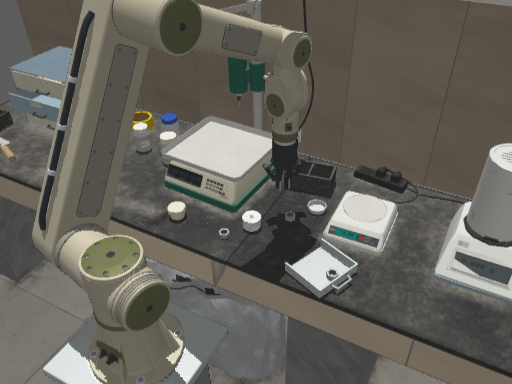

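```bash
python3 - <<'E'
from h import *
p=viewer.read_camera('wrist');W=cloud(p)
w=W[115:172,222:282].reshape(-1,3);w=w[(w[:,2]>.008)&(w[:,2]<.025)];B=(w.min(0)+w.max(0))/2;print(len(w),B,w.mean(0))
s=get_state();t=s['tcp_pos'];x=np.array([-.675,-.7375]);y=np.array([x[1],-x[0]])
r=B[:2]-t[:2];print(t,r@x,r@y)
E
```

```text
928 [ 0.59338589 -0.11814725  0.01290173] [ 0.59314734 -0.11830269  0.01520525]
[ 0.62762195 -0.08044642  0.08587352] 0.050913698107990596 -0.00019896199451453726
```

arm_command(motion=[{"x":0,"y":0,"z":45,"rx":0,"ry":0,"rz":0,"hand":0.53},{"x":0,"y":0,"z":80,"rx":0,"ry":0,"rz":0,"hand":0.53},{"x":8,"y":0,"z":80,"rx":0,"ry":0,"rz":0,"hand":0.53},{"x":16,"y":0,"z":80,"rx":0,"ry":0,"rz":0,"hand":0.53},{"x":26,"y":0,"z":80,"rx":0,"ry":0,"rz":0,"hand":0.53},{"x":38,"y":0,"z":80,"rx":0,"ry":0,"rz":0,"hand":0.53},{"x":50,"y":0,"z":80,"rx":0,"ry":0,"rz":0,"hand":0.53},{"x":62,"y":0,"z":80,"rx":0,"ry":0,"rz":0,"hand":0.53},{"x":74,"y":0,"z":80,"rx":0,"ry":0,"rz":0,"hand":0.53},{"x":86,"y":0,"z":80,"rx":0,"ry":0,"rz":0,"hand":0.53}])

```text
clock: 8.78
tcp_pos: [0.5687, -0.145, 0.0053]
orientation: [0.0, -0.403, 0.915, 0.0]
wrist_force: [0.7, 0.7, 0.3]
finger_gap: 0.0199
```

```bash
python3 look.py w6
```

```text
8.875 [ 0.5681 -0.1454  0.0051] [-0.    -0.402  0.916  0.   ] 0.01982956114714596 [-0.  -0.2 -0.5] [-0.39  0.5  -0.27  0.81 -0.   -1.21]
```

View pics/w6.png

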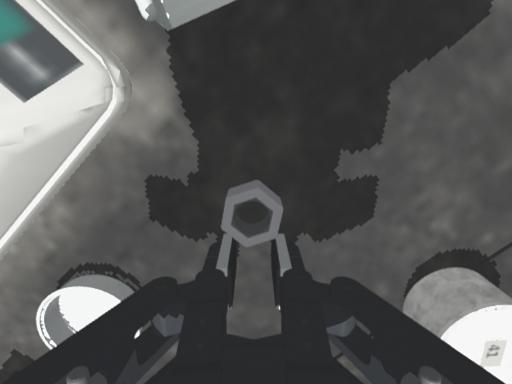

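arm_command(motion=[{"x":12,"y":0,"z":0,"rx":0,"ry":0,"rz":0,"hand":0.53},{"x":24,"y":0,"z":0,"rx":0,"ry":0,"rz":0,"hand":0.53},{"x":36,"y":0,"z":0,"rx":0,"ry":0,"rz":0,"hand":0.53},{"x":48,"y":0,"z":0,"rx":0,"ry":0,"rz":0,"hand":0.53},{"x":60,"y":0,"z":0,"rx":0,"ry":0,"rz":0,"hand":0.53},{"x":72,"y":0,"z":0,"rx":0,"ry":0,"rz":0,"hand":0.53},{"x":84,"y":0,"z":0,"rx":0,"ry":0,"rz":0,"hand":0.53},{"x":96,"y":0,"z":0,"rx":0,"ry":0,"rz":0,"hand":0.53},{"x":102,"y":0,"z":0,"rx":0,"ry":0,"rz":0,"hand":0.53}])

```text
clock: 10.0
tcp_pos: [0.4999, -0.2202, 0.0053]
orientation: [0.0, -0.402, 0.915, 0.0]
wrist_force: [0.4, 0.8, 0.0]
finger_gap: 0.0204
```

```bash
python3 look.py w7
```

```text
0.94 [220.   6.] [ 0.4297 -0.3161  0.0128]
10.1 [ 0.5    -0.2202  0.0054] [-0.    -0.402  0.915 -0.   ] 0.02025061658061957 [ 0.3  0.6 -0.4] [-0.56  0.43 -0.38  0.76 -0.   -1.39]
```

View pics/w7.png

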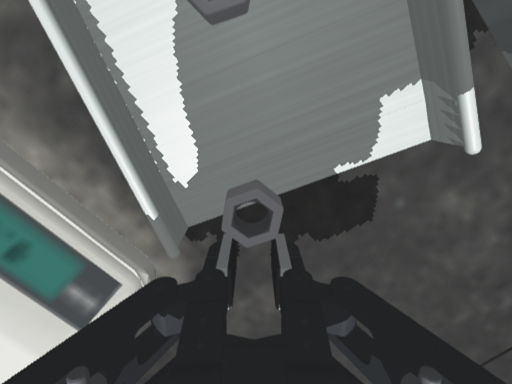

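arm_command(motion=[{"x":12,"y":0,"z":0,"rx":0,"ry":0,"rz":0,"hand":0.53},{"x":24,"y":0,"z":0,"rx":0,"ry":0,"rz":0,"hand":0.53},{"x":36,"y":0,"z":0,"rx":0,"ry":0,"rz":0,"hand":0.53},{"x":48,"y":0,"z":0,"rx":0,"ry":0,"rz":0,"hand":0.53},{"x":58,"y":0,"z":0,"rx":0,"ry":0,"rz":0,"hand":0.53},{"x":68,"y":0,"z":0,"rx":0,"ry":0,"rz":0,"hand":0.53},{"x":75,"y":0,"z":0,"rx":0,"ry":0,"rz":0,"hand":0.53},{"x":75,"y":0,"z":0,"rx":0,"ry":0,"rz":0,"hand":0.53}])

```text
clock: 11.1
tcp_pos: [0.4494, -0.2753, 0.0053]
orientation: [0.0, -0.402, 0.915, -0.0]
wrist_force: [-0.4, 0.5, 0.7]
finger_gap: 0.0205
```

```bash
python3 look.py w8
```

```text
0.67 [209. 158.] [ 0.4225 -0.326   0.0133]
0.62 [251. 224.] [ 0.4329 -0.2933  0.0128]
11.2 [ 0.4497 -0.2749  0.0053] [ 0.    -0.403  0.915 -0.   ] 0.02005516221090745 [-0.7  0.4 -0.2] [-0.7   0.4  -0.43  0.74  0.   -1.53]
```

View pics/w8.png

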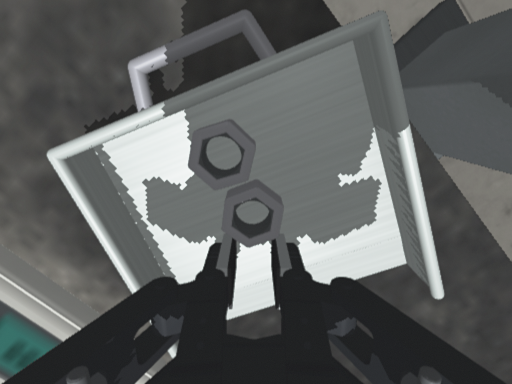

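arm_command(motion=[{"x":-14,"y":0,"z":0,"rx":0,"ry":0,"rz":0,"hand":0.53},{"x":-15,"y":0,"z":-50,"rx":0,"ry":0,"rz":0,"hand":0.53},{"x":-30,"y":15,"z":-90,"rx":0,"ry":0,"rz":-3,"hand":0.53},{"x":-65,"y":55,"z":-90,"rx":0,"ry":0,"rz":-10,"hand":0.53},{"x":-105,"y":95,"z":-90,"rx":0,"ry":0,"rz":-20,"hand":0.53},{"x":-145,"y":138,"z":-90,"rx":0,"ry":0,"rz":-30,"hand":0.53},{"x":-185,"y":182,"z":-90,"rx":0,"ry":0,"rz":-40,"hand":0.53},{"x":-225,"y":225,"z":-90,"rx":0,"ry":0,"rz":-42.5,"hand":0.53},{"x":-244,"y":250,"z":-85,"rx":0,"ry":0,"rz":-42.5,"hand":0.53},{"x":-244,"y":250,"z":-80,"rx":0,"ry":0,"rz":-42.5,"hand":0.53}])

```text
clock: 12.45
tcp_pos: [0.4296, 0.0767, 0.0853]
orientation: [-0.0, 0.709, -0.705, -0.0]
wrist_force: [-0.0, -0.1, 0.8]
finger_gap: 0.0198
```

```bash
python3 look.py w9; python3 - <<'E'
from h import *
save(viewer.read_camera('scene'),'s9.png')
E
```

```text
0.65 [245. 322.] [0.4332 0.1837 0.0182]
12.55 [0.43   0.0745 0.0849] [ 0.     0.708 -0.706 -0.   ] 0.019616429164805493 [-0.2  0.5 -0.2] [-0.01  0.15 -0.54  0.88 -0.   -1.59]
```

View pics/w9.png

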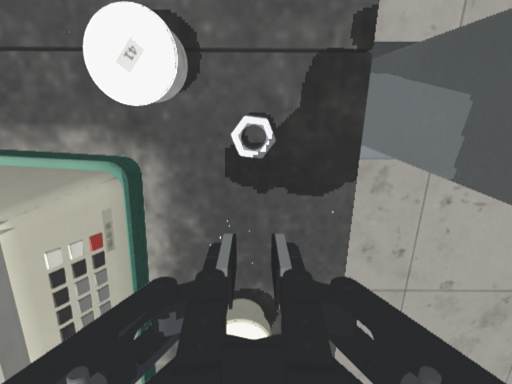

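View pics/s9.png

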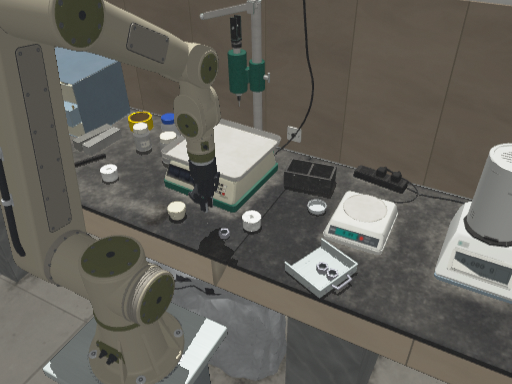

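arm_command(motion=[{"x":0,"y":0,"z":45,"rx":0,"ry":0,"rz":0,"hand":0.53},{"x":0,"y":0,"z":80,"rx":0,"ry":0,"rz":0,"hand":0.53},{"x":8,"y":0,"z":80,"rx":0,"ry":0,"rz":0,"hand":0.53},{"x":16,"y":0,"z":80,"rx":0,"ry":0,"rz":0,"hand":0.53},{"x":26,"y":0,"z":80,"rx":0,"ry":0,"rz":0,"hand":0.53},{"x":38,"y":0,"z":80,"rx":0,"ry":0,"rz":0,"hand":0.53},{"x":50,"y":0,"z":80,"rx":0,"ry":0,"rz":0,"hand":0.53},{"x":62,"y":0,"z":80,"rx":0,"ry":0,"rz":0,"hand":0.53},{"x":74,"y":0,"z":80,"rx":0,"ry":0,"rz":0,"hand":0.53},{"x":86,"y":0,"z":80,"rx":0,"ry":0,"rz":0,"hand":0.53}])

```text
clock: 13.85
tcp_pos: [0.4303, -0.0128, 0.0054]
orientation: [-0.0, 0.707, -0.707, 0.0]
wrist_force: [1.0, 2.3, 2.5]
finger_gap: 0.0201
```

```bash
python3 look.py w10
```

```text
13.95 [ 0.4302 -0.0135  0.0052] [-0.    -0.707  0.708 -0.   ] 0.02017735268637387 [ 0.4 -0.1  0. ] [-0.22  0.25 -0.66  0.66 -0.   -1.79]
```

View pics/w10.png

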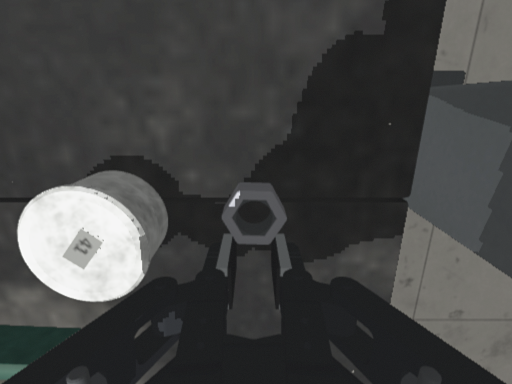

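arm_command(motion=[{"x":12,"y":0,"z":0,"rx":0,"ry":0,"rz":0,"hand":0.53},{"x":24,"y":0,"z":0,"rx":0,"ry":0,"rz":0,"hand":0.53},{"x":36,"y":0,"z":0,"rx":0,"ry":0,"rz":0,"hand":0.53},{"x":48,"y":0,"z":0,"rx":0,"ry":0,"rz":0,"hand":0.53},{"x":60,"y":0,"z":0,"rx":0,"ry":0,"rz":0,"hand":0.53},{"x":72,"y":0,"z":0,"rx":0,"ry":0,"rz":0,"hand":0.53},{"x":84,"y":0,"z":0,"rx":0,"ry":0,"rz":0,"hand":0.53},{"x":96,"y":0,"z":0,"rx":0,"ry":0,"rz":0,"hand":0.53},{"x":108,"y":0,"z":0,"rx":0,"ry":0,"rz":0,"hand":0.53},{"x":120,"y":0,"z":0,"rx":0,"ry":0,"rz":0,"hand":0.53}])

```text
clock: 15.2
tcp_pos: [0.4302, -0.1329, 0.0053]
orientation: [-0.0, 0.707, -0.707, 0.0]
wrist_force: [0.6, -0.2, -0.2]
finger_gap: 0.0206
```

```bash
python3 look.py w11
```

```text
15.3 [ 0.4307 -0.1335  0.0054] [ 0.    -0.707  0.708 -0.001] 0.020191138154668695 [-0.2  0.1 -0.8] [-0.48  0.28 -0.61  0.67 -0.   -2.05]
```

View pics/w11.png

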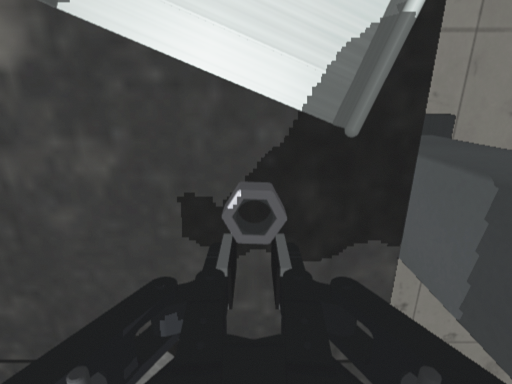

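arm_command(motion=[{"x":12,"y":0,"z":0,"rx":0,"ry":0,"rz":0,"hand":0.53},{"x":24,"y":0,"z":0,"rx":0,"ry":0,"rz":0,"hand":0.53},{"x":36,"y":0,"z":0,"rx":0,"ry":0,"rz":0,"hand":0.53},{"x":48,"y":0,"z":0,"rx":0,"ry":0,"rz":0,"hand":0.53},{"x":60,"y":0,"z":0,"rx":0,"ry":0,"rz":0,"hand":0.53},{"x":72,"y":0,"z":0,"rx":0,"ry":0,"rz":0,"hand":0.53},{"x":82,"y":0,"z":0,"rx":0,"ry":0,"rz":0,"hand":0.53},{"x":92,"y":0,"z":0,"rx":0,"ry":0,"rz":0,"hand":0.53},{"x":100,"y":0,"z":0,"rx":0,"ry":0,"rz":0,"hand":0.53},{"x":106,"y":0,"z":0,"rx":0,"ry":0,"rz":0,"hand":0.53}])

```text
clock: 16.55
tcp_pos: [0.4304, -0.2385, 0.0054]
orientation: [0.0, -0.707, 0.707, -0.0]
wrist_force: [0.3, 3.1, 3.8]
finger_gap: 0.0203
```

```bash
python3 look.py w12
```

```text
0.68 [271.  66.] [ 0.4232 -0.326   0.0139]
16.65 [ 0.4304 -0.239   0.0054] [-0.    -0.707  0.707 -0.   ] 0.02007283775114734 [ 0.7 -0.5  0.8] [-0.67  0.35 -0.51  0.71 -0.   -2.24]
```

View pics/w12.png

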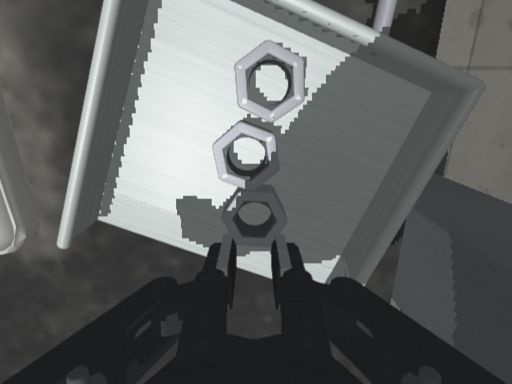

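arm_command(motion=[{"x":5,"y":0,"z":0,"rx":0,"ry":0,"rz":0,"hand":0.53},{"x":8,"y":0,"z":0,"rx":0,"ry":0,"rz":0,"hand":0.53},{"x":8,"y":0,"z":0,"rx":0,"ry":0,"rz":0,"hand":0.53},{"x":-4,"y":0,"z":0,"rx":0,"ry":0,"rz":0,"hand":0.53},{"x":-14,"y":0,"z":0,"rx":0,"ry":0,"rz":0,"hand":0.53},{"x":-15,"y":0,"z":-40,"rx":0,"ry":0,"rz":0,"hand":0.53},{"x":-30,"y":0,"z":-90,"rx":0,"ry":0,"rz":0,"hand":0.53},{"x":-60,"y":0,"z":-150,"rx":0,"ry":0,"rz":0,"hand":0.53},{"x":-60,"y":0,"z":-150,"rx":0,"ry":0,"rz":0,"hand":0.53},{"x":-60,"y":0,"z":-150,"rx":0,"ry":0,"rz":0,"hand":0.53}])

```text
clock: 17.9
tcp_pos: [0.4303, -0.1776, 0.1552]
orientation: [0.0, 0.708, -0.707, 0.001]
wrist_force: [0.0, -0.3, -0.2]
finger_gap: 0.0199
```

```bash
python3 look.py w13; python3 - <<'E'
from h import *
p=viewer.read_camera('scene');save(p,'s13.png');W=cloud(p)
for q in ['tin','vent_cap','petri']:
  for m in finder.masks_of(p,q)[:3]:
    w=W[m['region']];w=w[~np.isnan(w[:,0])];print(q,round(m['score'],2),np.round(m['at']),np.round((np.percentile(w,2,0)+np.percentile(w,98,0))/2,3))
a=np.load('p0.npz')['ia'].astype(int);d=np.abs(a-p['image']).sum(-1)
for n,(u,v) in dict(cap=(176,211),tin=(251,221),petri=(317,207)).items(): print(n,(d[v-12:v+12,u-14:u+14]>60).mean())
E
```

```text
0.78 [263.  10.] [ 0.4224 -0.3268  0.0134]
18.0 [ 0.4294 -0.1777  0.1538] [ 0.     0.707 -0.707 -0.001] 0.020175895493415186 [-0.2  0.2 -0.4] [-0.57  0.14 -0.37  1.06 -0.   -2.14]
tin 0.76 [254. 218.] [ 0.503 -0.034  0.023]
vent_cap 0.5 [174. 210.] [0.447 0.206 0.019]
cap 0.0
tin 0.26785714285714285
petri 0.0
```

View pics/w13.png

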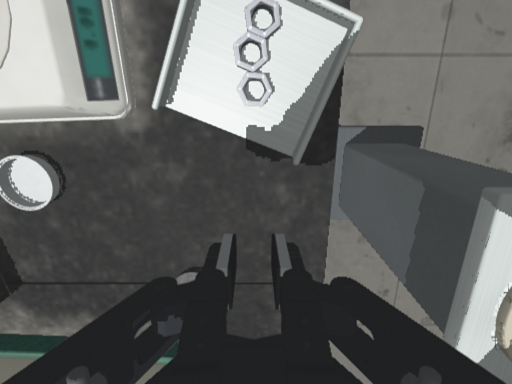

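View pics/s13.png

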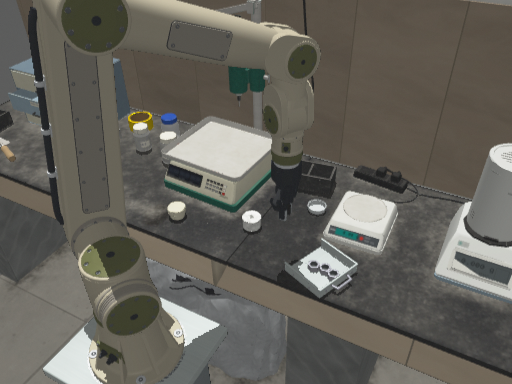

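```bash
python3 - <<'E'
from h import *
p=viewer.read_camera('wrist');W=cloud(p);c=np.array([.431,-.292]);d=np.array([-.365,-.93]);e=np.array([.93,-.365])
for u,v in [(256,88),(251,49),(263,18)]:
    w=W[max(v-14,0):v+15,u-16:u+17].reshape(-1,3);w=w[(w[:,2]>.013)&(w[:,2]<.025)];b=(w.min(0)+w.max(0))/2;print(b.round(4),(b[:2]-c)@d,(b[:2]-c)@e)
hand_in()
E
```

```text
[ 0.4275 -0.269   0.0165] -0.02010362237283154 -0.011698434702528916
[ 0.4316 -0.302   0.0167] 0.009072463566908424 0.00417765684789384
[ 0.4209 -0.3266  0.0165] 0.03587750058532715 0.0031982004710282793
the job is handed in; nothing more can be done
```

I swept all three nuts one at a time along the bench, pushing with the two fingertips set 20 mm apart. They went through the open front into the tray without being lifted. I then backed the gripper off, raised it about 15 cm and handed the job in at about 18 s of the 64 s allowed.

**Nuts:** The last wrist picture put the nut centres about -20, +9 and +36 mm from the tray centre along its depth, where -50 to +65 mm is allowed. Each was within 12 mm of the centre line. All three were clear of the walls and lying on the floor.

**Cap, dish and tin:**
- **Cap and dish:** In the scene picture, the image areas around both matched the start picture.
- **Dish:** The finder did not report the dish in that last scene picture, so it rests on the image match alone.
- **Cap:** The finder put the cap about 10 mm from its first reading, at a low score of 0.5. That disagrees with the image match, and nothing came near it.
- **Tin:** Its image area differed over about 27% of its pixels, which I put down to a changed shadow. Its measured position had shifted only about 2 mm, which is within the camera error.

**Not checked:** I did not measure the nuts' speed. Two looks at the rearmost nut gave the same position to within 2 mm.

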